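# Find the rattling tin

### The arm

A 7-joint arm with a two-finger parallel gripper is mounted at the origin on the work surface. World frame = base frame: x ahead of the robot, y to its left, z up, the work surface at z = 0. Lengths are in mm, angles in rad, forces in N, time in s.
With the tool pointing down it reaches from about 350 to 900 mm from the base axis. Payload 8.1 kg.
Tool frame: the origin (TCP) lies on the centre line of the jaws, within the pads' length; the fingertips stand 25 mm ahead of it and the grasp point (between the pads) lies 6 mm ahead of it (arm.tip_extent is the distance from the TCP to the fingertips, in mm); z points along the fingers, x is the direction in which the jaws open and shut, and the axes are right-handed (so a half turn about z gives the same grasp; the last joint's range is limited). The gripper opens to 85 mm and grips with 20 to 120 N. Pads are 22 mm wide; open, the fingers measure 114 mm over their backs; the gripper's body (76 mm by 85 mm) begins 54 mm behind the grasp point. The pads swing forward as they close: fully open they stand 13 mm farther back than shut.
Start: joints at [-1.428, 0.434, 0.025, 1.573, -0.012, 1.134, -0.075], TCP at [152.11, 606.221, 232.523] pointing down, gripper open.
Joint ranges: [-2.62, 2.62], [-0.44, 2.09], [-1.27, 1.32], [0.08, 2.57], [-1.32, 4.46], [0.12, 2], [-2.74, 2.74]. Speed limits (rad/s): [2.22, 2.22, 3.01, 3.01, 3.14, 3.14, 3.14].

### API

Orientations are given as a unit quaternion [x, y, z, w].
In Python, from bench import arm, sensors, capture, camera_model gives the robot as it stands. The module is installed in compiled form; this text tells all that it offers. Calls block until the motion is done:
- arm.movep(position, orientation): joint-space move of the TCP to a pose.
- arm.move_l(position, rot=None, rate=150, force_limit=None): straight line of the TCP; rot=None keeps the orientation; rate is the mean speed in mm/s. With force_limit (N) it stops when the force on the tool has changed by that much, and returns True; else False.
- arm.move_joints(angles): joint-space move.
- arm.grip(opening, f_grip=None): finger opening in mm; f_grip is the grip in N (None keeps the last); returns when the fingers have stopped.
- arm.hold(seconds).
- arm.solve_ik(position, orientation): joint angles nearest the present ones, or None.
- sensors.observe(): the state.
- capture(name): name is "side" or "top" or "wrist"; returns the picture (480x640x3 uint8, blue, green, red); there is no depth.
- camera_model(name): a dict with "vertical_fov" (degrees; the focal length in pixels is half the picture's height over the tangent of half this angle, whatever the lens; pixels are square), "cx", "cy" (the principal point, pixels), "T" (4x4, takes a point from camera to world coordinates). Camera axes: x right, y down, z forward; pixel columns grow to the right and rows downward; lengths in mm; the calibration is good to about 2 mm. A picture is of the moment at which its call begins: read the wrist's pose just before it. camera_model takes no time and is no camera call; for the wrist camera it gives the pose at the moment of the call.
A pose or a line that the arm cannot do raises arm.PlanningError and nothing moves.
- arm.finish_job(): hands the job in, once; it reports no verdict.
The state is a dict: "time": time; "joint_pos": joint angles; "dq": joint speeds; "joint_efforts": joint torques, N m; "tcp_pos": TCP position; "eef_rot": TCP orientation; "force": force on the tool from outside, world axes, zero at the start; "moment": the same for the moment, N m; "gripper_width": finger opening in mm.
Only numpy, scipy, OpenCV 4.12 (cv2) and the standard library are available. Lean on these libraries where they do the work, as an engineer would, in place of code of your own. Each camera call takes 0.05 s, during which the arm holds its last target. There are 200 camera calls.

### The job

One of the three identical sealed tins on the wooden board still has a loose part in it. Lift them one at a time and shake or rock each end to end until you have found the one that rattles, putting every silent tin back upright where it stood; then finish while holding the rattling tin, level and still, about 10 cm above the middle of the rubber mat, leaving everything else on the bench as it was.

Things in the scene. Friction and masses are not known exactly. Their poses are not given: they have to be found in the camera images.
- spot_left (a point): spot on the dark wooden board (fixed, 100 x 580 x 12 mm) where one of three look-alike sealed steel tins stands at first: the point is where that tin's centre was then, 23 mm above its underside and 35 mm above the bench (good to 2 mm); it stays when the tin is lifted. Left spot. A tin is a plain box 68 (along the spot's y: grip across this, from above) x 46 (x) x 46 mm tall, 0.35 to 0.65 kg
- spot_middle (a point): spot on the dark wooden board (fixed, 100 x 580 x 12 mm) where one of three look-alike sealed steel tins stands at first: the point is where that tin's centre was then, 23 mm above its underside and 35 mm above the bench (good to 2 mm); it stays when the tin is lifted. Middle spot, axes as spot_left
- spot_right (a point): spot on the dark wooden board (fixed, 100 x 580 x 12 mm) where one of three look-alike sealed steel tins stands at first: the point is where that tin's centre was then, 23 mm above its underside and 35 mm above the bench (good to 2 mm); it stays when the tin is lifted. Right spot, axes as spot_left
- rattle (a joint): what a listener hears: where the loose 0.25 kg part stands along the y of whichever tin has it, -0.02 to 0.02 m, 0 the middle. It stays put while the tin is level and moved calmly; it runs to an end if tipped over 25 deg that way or jerked along y (over 3 m/s2), knocks, and stays there when level again: a tin held at its middle then pulls 0.05 N m that way. Silent tins: nothing moves
- mat_top (a point): centre of the top face of the flat black square rubber mat, 130 x 130 x 4 mm, fixed on the bench beyond the row of tins (top face 4 mm above the bench)
- jar: amber glass jar with a steel lid, 48 mm across, 66 mm tall, standing on the board between the left and middle tins; leave alone
- tape: grey tape measure, 62 x 34 x 56 mm tall, standing on the board between the middle and right tins; leave alone
- wrench: steel wrench lying flat at the right of the row of tins; leave alone
- driver: screwdriver with a wooden handle lying flat at the left of the row of tins; leave alone
- offcut: wood offcut 110 x 50 x 38 mm tall, right of the mat; leave alone
- mug: white mug, 76 mm across, 85 mm tall, left of the mat; leave alone
Mind the look-alikes: they are no part of the job. There is more than one size of the part that bears mat_top; the job needs the larger. Leave any pink look-alike of the part that bears rattle alone.

How it is judged (in metres and radians):
On the way:
1. the tin with the loose part is off the bench and is shaken or rocked so that the part runs to an end of it (height (world z) of tin_b_mid above 0.07 m and (value of joint rattle above 0.016 m or value of joint rattle below -0.016 m)), for 0.02 s.
At the end, for the whole second after the job is handed in: The fingers hold the tin with the part, centre within 40 mm of the mat's centre in plan and 75 to 220 mm above the bench, tilt under 0.2 rad, under 0.05 m/s, not touching the mat; the silent tins are released, at rest, within 0.1 rad of upright and 30 mm of where they began (horizontal distance between tin_b_mid and mat_top below 0.04 m and height (world z) of tin_b_mid between 0.075 and 0.22 m and angle between tin_b_mid's own z axis and vertical below 0.2 rad and contact force between the fingers and tin_b above 2 N and linear speed of tin_b below 0.05 m/s and contact force between tin_b and mat below 0.2 N and distance of each of tin_a_mid, tin_c_mid from where it was at the start of the episode below 0.03 m and angle between each of tin_a_mid, tin_c_mid's own z axis and vertical below 0.1 rad and contact force between each of the arm, the fingers and tin_a below 0.2 N and linear speed of each of tin_a, tin_c below 0.03 m/s and contact force between each of the arm, the fingers and tin_c below 0.2 N); the arm keeps its last pose, push and grip.
It fails at once if a bystander is moved more than 30 mm (distance of any of jar, tape, wrench, driver, offcut, mug from where it was at the start of the episode above 0.03 m).
It also fails if it takes over 72 s, if anything falls off the work surface, if the arm or the gripper's body presses on something with over 40 N, if the wrist force passes 120 N, or if a joint passes its speed limit or range.

## Working session

There is one attempt and no reset: what is moved stays moved. The work goes in short steps, each a Python script; the robot and the scene stay as the last script left them, time stands still between calls to the robot, and variables do not carry over. Pictures are saved under pics/ and viewed, about 8 in all and at most 12, crops included, and the job is handed in when it is done.

```bash
mkdir -p pics
python3 - <<'E'
from bench import arm,sensors,capture,camera_model
import cv2,numpy as np
np.set_printoptions(precision=4,suppress=True)
for n in("top","side"):
    cv2.imwrite(f"pics/{n}0.png",capture(n)); print(n,camera_model(n))
print(sensors.observe())
E
```

```text
top {'vertical_fov': 55.468704015955346, 'cx': 331.23337867817537, 'cy': 243.33224711731097, 'T': array([[   0.0291,   -0.9867,    0.16  ,  344.4187],
       [  -0.9989,   -0.0345,   -0.0308,   20.5592],
       [   0.0359,   -0.159 ,   -0.9866, 1109.0897],
       [   0.    ,    0.    ,    0.    ,    1.    ]])}
side {'vertical_fov': 49.68295424905425, 'cx': 319.1565174933853, 'cy': 244.13397458671224, 'T': array([[   0.7364,   -0.4356,    0.5176, -205.1104],
       [  -0.6765,   -0.4811,    0.5576, -757.6943],
       [   0.0061,   -0.7608,   -0.649 ,  972.1166],
       [   0.    ,    0.    ,    0.    ,    1.    ]])}
{'time': 0.1, 'joint_pos': array([-1.4276,  0.4351,  0.025 ,  1.574 , -0.0116,  1.134 , -0.0751]), 'dq': array([-0.0012, -0.0016, -0.0001, -0.0028,  0.002 , -0.001 ,  0.0008]), 'joint_efforts': array([  0.0027, -67.1748,   1.0277, -31.6902,   0.0157,   0.0073,
        -0.    ]), 'tcp_pos': array([152.0411, 605.7728, 231.8306]), 'eef_rot': array([ 0.7885,  0.615 , -0.0005,  0.0005]), 'force': array([-0.2841,  0.4935,  0.1205]), 'moment': array([ 0.0504,  0.0149, -0.0131]), 'gripper_width': 85.29511849840947}
```

View pics/top0.png

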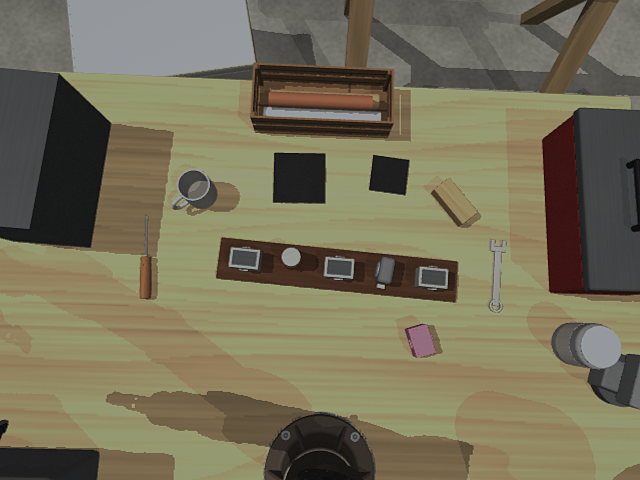

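View pics/side0.png

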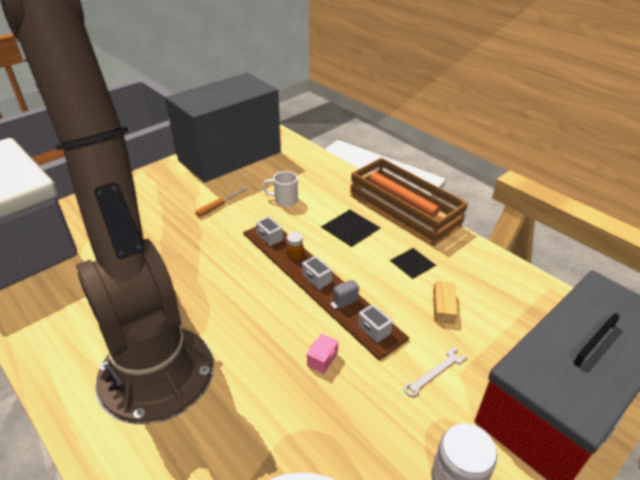

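The top view shows the tins near (244,258), (339,267) and (433,278). The large mat is at (300,178), the small one at (389,174), and the pink look-alike at (421,340). Next I'll enlarge the row.

Run:
```python
import cv2
i=cv2.imread("pics/top0.png")[145:310,210:470]
cv2.imwrite("pics/crop0.png",cv2.resize(i,None,fx=3,fy=3,interpolation=cv2.INTER_CUBIC))
```

```text
(no output)
```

View pics/crop0.png

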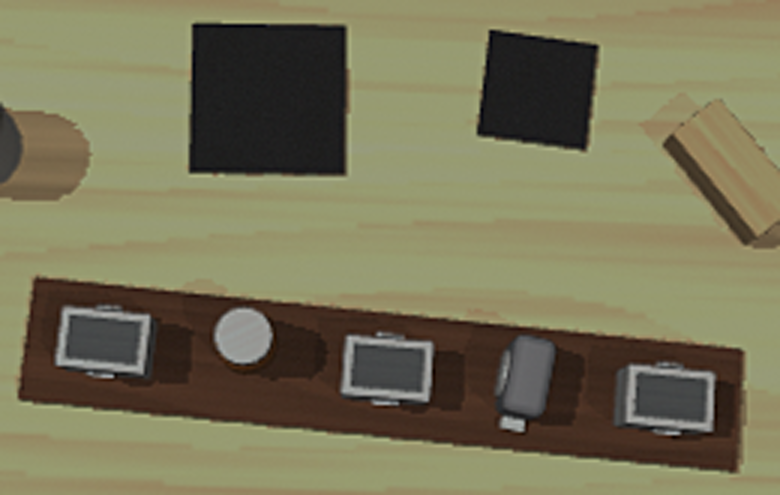

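The crop shows the tops of all three tins, each rotated slightly and consistently with the board. The mat corners are at (192,23), (346,26), (346,174) and (190,173) in the crop.

```bash
cat > h.py <<'E'
from bench import arm,sensors,capture,camera_model
import numpy as np, cv2
from scipy.spatial.transform import Rotation as R
np.set_printoptions(precision=3,suppress=True)
def ray(m,uv,z):
    f=240/np.tan(np.radians(m["vertical_fov"]/2)); T=np.array(m["T"])
    d=T[:3,:3]@np.array([(uv[0]-m["cx"])/f,(uv[1]-m["cy"])/f,1]); o=T[:3,3]
    return o+d*(z-o[2])/d[2]
def down(yaw):  # tool x along heading yaw, z down
    c,s=np.cos(yaw),np.sin(yaw)
    return R.from_matrix(np.array([[c,s,0],[s,-c,0],[0,0,-1]]).T.T)
E
python3 - <<'E'
from h import *
m=camera_model("top")
C=dict(left=([(60,307),(153,310),(150,376),(56,370)],58),mid=([(346,334),(434,340),(431,403),(342,399)],58),
right=([(626,362),(715,368),(712,432),(622,428)],58),mat=([(192,23),(346,26),(346,174),(190,173)],4),board=([(36,277),(744,348),(737,471),(19,401)],12))
for k,(c,z) in C.items():
    P=np.array([ray(m,((u+.5)/3-.5+210,(v+.5)/3-.5+145),z) for u,v in c])
    e=np.diff(np.vstack([P,P[:1]]),axis=0)[:,:2]
    y=(P[0]+P[3]-P[1]-P[2])
    print(k,P.mean(0),np.linalg.norm(e,axis=1),"yaw of long",np.degrees(np.arctan2(y[1],y[0])))
E
```

```text
left [473.179 186.542  58.   ] [71.407 51.164 71.8   48.78 ] yaw of long 89.15010819945216
mid [458.576 -32.089  58.   ] [68.392 48.946 68.568 50.452] yaw of long 88.64085233120913
right [ 443.586 -250.212   58.   ] [69.817 49.88  70.029 51.393] yaw of long 88.66248820568336
mat [687.996  71.195   4.   ] [129.552 128.411 128.883 129.659] yaw of long 91.53860680637108
board [459.387 -32.591  12.   ] [577.404 100.041 576.851 100.581] yaw of long 86.2173552641234
```

Measured sizes match (tin about 69×50, mat 129, board 577×100). Next I'll move above the left tin and check with the wrist camera.

Run:
```python
from h import *
for yaw in(88.8,-91.2):
    for p in((473,186.5,190),(458.5,-32,190),(443.5,-250,190),(688,71,110)):
        for t in(-35,0,35):
            r=R.from_rotvec([np.radians(t),0,0])*down(np.radians(yaw))
            q=arm.solve_ik(p,r.as_quat()); print(yaw,p[1],t,None if q is None else np.array(q))
yaw=88.8
arm.movep((473,186.5,200),down(np.radians(yaw)).as_quat())
s=sensors.observe();m=camera_model("wrist");cv2.imwrite("pics/w1.png",capture("wrist"))
print(s["time"],s["tcp_pos"],s["joint_pos"],arm.tip_extent,repr(m))
```

```text
88.8 186.5 -35 [-0.883  0.525  0.145  1.727  0.374  1.345  0.639]
88.8 186.5 0 [-0.715  0.291  0.296  1.928 -0.104  0.938  1.18 ]
88.8 186.5 35 [-0.683  0.406  0.819  2.109 -1.039  1.14   2.312]
88.8 -32 -35 [-0.692  0.353  0.275  2.04   0.52   1.093  0.807]
88.8 -32 0 [-0.631  0.238  0.713  2.058 -0.196  0.912  1.739]
88.8 -32 35 [ 0.776  0.442 -0.522  1.927 -0.43   1.047  2.086]
88.8 -250 -35 [-0.554  0.323  0.664  2.165  0.616  0.766  1.169]
88.8 -250 0 [-0.39   0.464  1.124  1.964 -0.492  1.023  2.511]
88.8 -250 35 [ 0.945  0.584 -0.342  1.637 -0.308  1.334  2.303]
88.8 71 -35 [-0.609  0.804  0.265  1.433  0.395  1.205  0.956]
88.8 71 0 [-0.356  0.659  0.286  1.541 -0.211  0.972  1.542]
88.8 71 35 [-0.103  0.759  0.373  1.563 -0.934  1.21   2.252]
-91.2 186.5 -35 [-1.29   0.63   0.783  1.762  0.092  1.241 -2.174]
-91.2 186.5 0 [-1.075  0.346  0.78   1.954 -0.296  0.958 -1.744]
-91.2 186.5 35 [-0.523  0.357  0.589  2.098 -0.98   1.052 -0.903]
-91.2 -32 -35 [-1.089  0.44   0.827  2.069  0.322  0.972 -2.085]
-91.2 -32 0 [-0.875  0.317  1.063  2.071 -0.344  0.941 -1.218]
-91.2 -32 35 [-0.289  0.532  0.955  2.012 -0.896  1.419 -0.476]
-91.2 -250 -35 [-0.757  0.399  0.962  2.178  0.454  0.68  -1.79 ]
-91.2 -250 0 [-0.308  0.4    0.971  1.959 -0.396  0.985 -0.74 ]
-91.2 -250 35 [ 0.132  0.741  0.978  1.712 -0.824  1.671 -0.226]
-91.2 71 -35 [-0.905  0.946  0.853  1.464 -0.076  1.119 -1.806]
-91.2 71 0 [-0.645  0.771  0.807  1.569 -0.611  1.069 -1.269]
-91.2 71 35 [-0.333  0.871  0.802  1.586 -1.175  1.435 -0.733]
2.0167 [472.811 187.622 200.013] [-0.721  0.279  0.3    1.915 -0.1    0.961  1.176] 25.0 {'vertical_fov': 65.57384753407682, 'cx': 317.60228952448404, 'cy': 236.7428399230385, 'T': array([[  0.019,   0.957,   0.289, 398.926],
       [  1.   ,  -0.018,  -0.006, 187.751],
       [ -0.   ,   0.289,  -0.957, 340.904],
       [  0.   ,   0.   ,   0.   ,   1.   ]])}
```

View pics/w1.png

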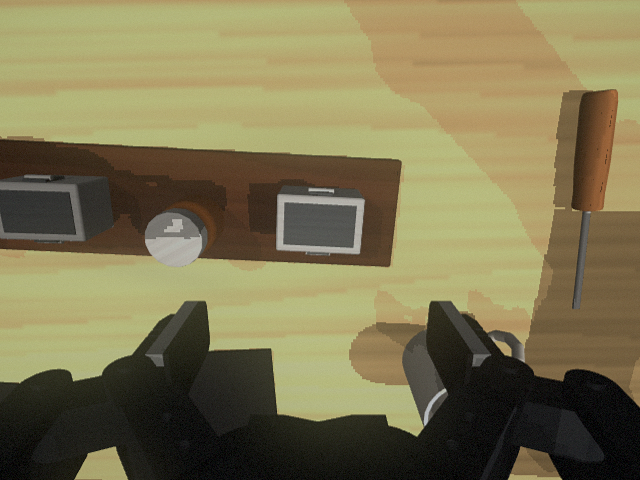

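The wrist view shows the left tin's top face with corners near (278,194), (364,198), (361,254) and (276,249). The jar is well clear of it.

Run:
```python
from h import *
m=camera_model("wrist")
P=np.array([ray(m,c,58) for c in((278,194),(364,198),(361,254),(276,249))])
print(P.mean(0),np.linalg.norm(np.diff(P,axis=0),axis=1)); y=P[1]+P[2]-P[0]-P[3];print(np.degrees(np.arctan2(y[1],y[0])))
i=cv2.imread("pics/w1.png")[170:275,250:420]; cv2.imwrite("pics/w1c.png",cv2.resize(i,None,fx=4,fy=4,interpolation=cv2.INTER_CUBIC))
```

```text
[474.166 188.044  58.   ] [66.105 45.622 68.36 ]
85.78911826052851
```

View pics/w1c.png

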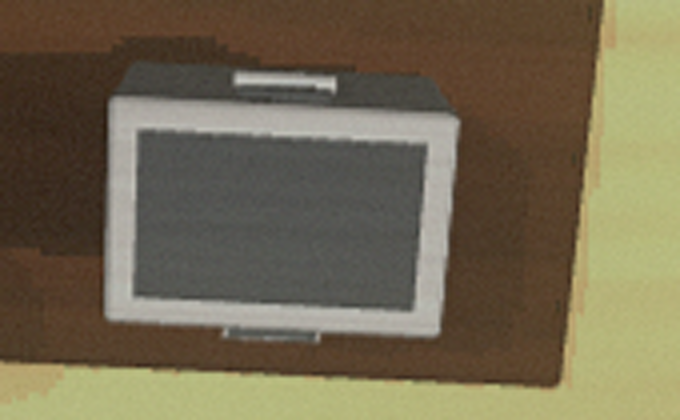

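Left tin: centre (474,187.5), long axis at 86.2°, the same as the board. I'll test it now.

```bash
cat >> h.py <<'E'
YAW=np.radians(86.2); X=np.array([np.sin(YAW),-np.cos(YAW),0]); U=np.array([np.cos(YAW),np.sin(YAW),0])
SP=dict(left=(474,187.3),mid=(459.5,-31.3),right=(444.8,-249.8))
ZG=45
def rot(flip=0,t=0): return R.from_rotvec(np.radians(t)*X)*down(YAW+np.pi*flip)
def meas(label):
    arm.hold(.4); M=[];F=[]
    for _ in range(10): s=sensors.observe();M.append(s["moment"]);F.append(s["force"]);arm.hold(.03)
    M=np.array(M);F=np.mean(F,0); print(label,"t %.1f"%s["time"],"Mx %.3f +- %.3f"%((M@X).mean(),(M@X).std()),"M",M.mean(0),"F",F,"w %.1f"%s["gripper_width"],s["tcp_pos"]); return (M@X).mean()
def go(p,r,lim=1.6):
    q=arm.solve_ik(p,r.as_quat()); d=np.abs(np.array(q)-sensors.observe()["joint_pos"]).max()
    if d>lim: raise RuntimeError("jump %.2f"%d)
    arm.move_joints(q)
def pick(n,flip=0):
    x,y=SP[n]; r=rot(flip)
    arm.grip(85,60); go((x,y,110),r,3.5)
    hit=arm.move_l((x,y,ZG),r.as_quat(),rate=90,force_limit=15)
    s=sensors.observe(); print("down",hit,s["tcp_pos"],s["time"])
    if hit: raise RuntimeError("hit")
    arm.grip(60,60); s=sensors.observe(); print("grip",s["gripper_width"],s["tcp_pos"],s["force"])
    arm.move_l((x,y,200),r.as_quat(),rate=150)
def rock(n,flip=0,a=32):
    x,y=SP[n]; o=[meas("level")]
    for t in(a,-a):
        go((x,y,200),rot(flip,t)); arm.hold(.15); go((x,y,200),rot(flip)); o.append(meas("after %d"%t))
    print(n,"Mx",np.array(o))
def put(n,flip=0):
    x,y=SP[n]; r=rot(flip).as_quat()
    arm.move_l((x,y,ZG+12),r,rate=150)
    hit=arm.move_l((x,y,ZG-2),r,rate=20,force_limit=6)
    print("landed",hit,sensors.observe()["tcp_pos"]); arm.grip(85)
    arm.move_l((x,y,140),r,rate=150); s=sensors.observe(); print("put",s["time"],s["gripper_width"])
E
python3 - <<'E'
from h import *
pick("left"); rock("left")
E
```

```text
down False [474.423 187.444  45.534] 3.6083
grip 66.1406422538019 [474.654 187.896  46.322] [-2.718 -1.261 12.191]
level t 5.8 Mx 0.007 +- 0.021 M [0.008 0.01  0.005] F [ 0.102  0.122 -6.097] w 65.8 [474.014 187.302 200.022]
after 32 t 8.4 Mx 0.006 +- 0.017 M [ 0.006  0.005 -0.009] F [-0.132 -0.052 -6.119] w 65.5 [474.004 187.287 200.007]
after -32 t 10.2 Mx 0.007 +- 0.040 M [ 0.009  0.029 -0.01 ] F [ 0.336  0.045 -5.923] w 65.4 [473.973 187.393 199.9  ]
left Mx [0.007 0.006 0.007]
```

The moment is unchanged after both rocks, so the left tin is silent. I'll put it back, then test the middle one.

Run:
```python
from h import *
put("left")
s=sensors.observe()
arm.movep((SP["mid"][0],SP["mid"][1],200),rot(1).as_quat())
cv2.imwrite("pics/top1.png",capture("top")); cv2.imwrite("pics/w2.png",capture("wrist"))
m=camera_model("wrist"); print(sensors.observe()["time"],sensors.observe()["joint_pos"],m["T"])
a=cv2.imread("pics/w2.png"); 
cv2.imwrite("pics/v2.png",cv2.resize(a,None,fx=1.25,fy=1.25))
```

```text
landed True [473.923 187.33   46.415]
put 12.9917 84.79688875632905
15.1083 [-0.95   0.346  1.179  2.059 -0.386  0.982 -1.208] [[ -0.065  -0.955  -0.288 532.627]
 [ -0.998   0.062   0.018 -37.142]
 [  0.001   0.289  -0.957 340.731]
 [  0.      0.      0.      1.   ]]
```

View pics/v2.png

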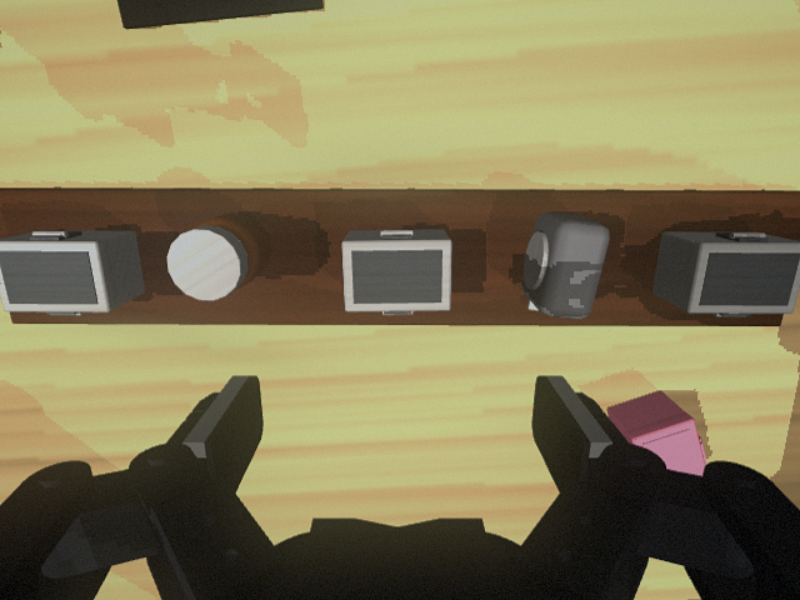

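The wrist is square to the board, and the left tin is upright in its place. The middle tin's top face has corners (343,240), (452,240), (450,309) and (345,309), enlarged 1.25×.

Run:
```python
import h
from h import *
m=camera_model("wrist")
P=np.array([ray(m,np.array(c)/1.25,58) for c in((343,240),(452,240),(450,309),(345,309))]); c=P.mean(0)
y=P[1]+P[2]-P[0]-P[3]; print(c,np.linalg.norm(np.diff(P,axis=0),axis=1),np.degrees(np.arctan2(-y[1],-y[0])))
assert np.hypot(*(c[:2]-SP["mid"]))<6
pick("mid",1); rock("mid",1)
```

```text
[460.949 -32.946  58.   ] [66.699 44.482 67.148] 86.2753191948531
down False [459.933 -31.399  45.47 ] 16.65
grip 65.81903700315588 [459.949 -31.119  45.958] [-2.6    0.905 13.589]
level t 18.9 Mx -0.017 +- 0.023 M [-0.016  0.001 -0.006] F [ 0.244  0.187 -5.609] w 66.0 [459.513 -31.297 199.993]
after 32 t 21.5 Mx -0.003 +- 0.031 M [-0.003 -0.005  0.002] F [-0.078 -0.054 -5.378] w 65.4 [459.505 -31.303 199.998]
after -32 t 23.5 Mx 0.009 +- 0.029 M [0.009 0.001 0.006] F [-0.237 -0.132 -5.372] w 65.7 [459.488 -31.223 199.947]
mid Mx [-0.017 -0.003  0.009]
```

The middle tin is also silent: the swing after the two rocks is about 0.01 N·m against an expected 0.1. I'll put it back and test the right one.

Run:
```python
from h import *
put("mid",1)
arm.movep((SP["right"][0],SP["right"][1],200),rot(1).as_quat())
print(sensors.observe()["joint_pos"])
pick("right",1); rock("right",1)
```

```text
landed True [459.509 -31.161  46.089]
put 26.3417 84.83569435207252
[-0.302  0.381  0.95   1.945 -0.367  1.002 -0.819]
down False [ 445.04  -250.107   45.394] 28.7917
grip 66.09475078114325 [ 445.306 -250.376   46.195] [-1.638 -0.332 12.138]
level t 31.0 Mx -0.031 +- 0.023 M [-0.032 -0.002 -0.002] F [ 0.188 -0.159 -5.265] w 66.0 [ 444.816 -249.816  200.025]
after 32 t 33.4 Mx 0.058 +- 0.021 M [ 0.058  0.    -0.003] F [ 0.018  0.193 -5.412] w 65.7 [ 444.767 -249.802  199.965]
after -32 t 35.9 Mx -0.067 +- 0.028 M [-0.067 -0.004  0.004] F [-0.021 -0.045 -4.997] w 65.7 [ 444.804 -249.793  200.009]
right Mx [-0.031  0.058 -0.067]
```

The right tin rattles: the moment swings from +0.058 to −0.067. I'll carry it to the mat.

Run:
```python
from h import *
r=rot(1)
try: arm.move_l((688,71.2,200),r.as_quat(),rate=180)
except arm.PlanningError as e: print(e); arm.movep((688,71.2,200),r.as_quat())
arm.move_l((688,71.2,116),r.as_quat(),rate=100)
meas("at mat"); print(np.abs(sensors.observe()["dq"]).max())
a=capture("top"); b=capture("side"); cv2.imwrite("pics/top9.png",a)
cv2.imwrite("pics/end.png",np.vstack([cv2.resize(a[120:320,120:520],(800,400))[:, :],])); cv2.imwrite("pics/side9.png",b)
```

```text
at mat t 40.0 Mx -0.049 +- 0.034 M [-0.05  -0.015 -0.006] F [ 0.235 -0.027 -5.185] w 65.7 [687.963  71.226 115.979]
0.0010660068795205716
```

View pics/end.png

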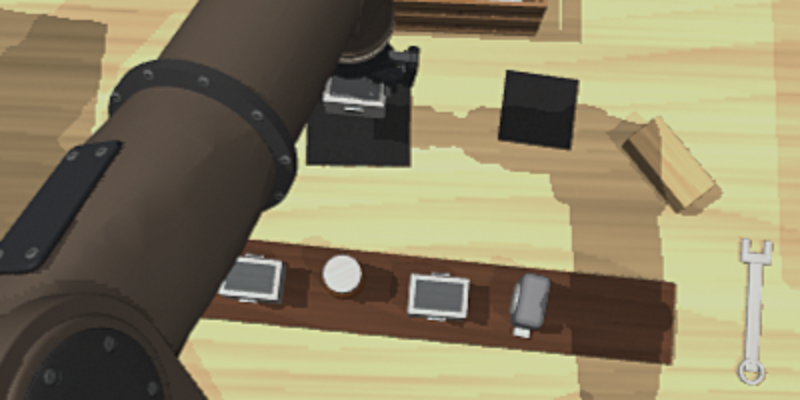

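View pics/side9.png

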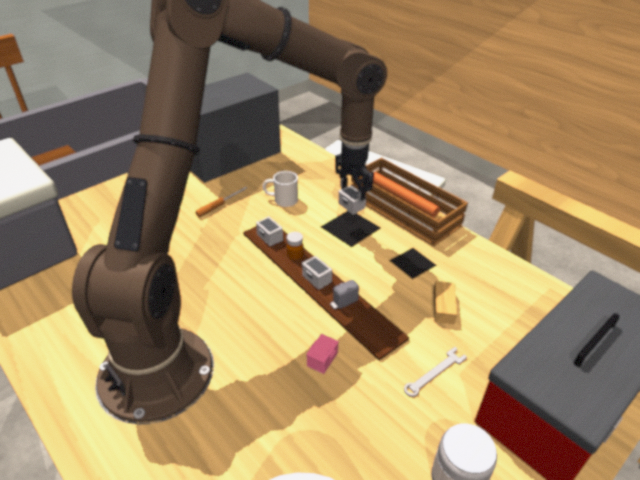

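The tin hangs level over the large mat: side view (350,200) above the mat at (350,228). The left and middle tins stand upright at (270,231) and (318,271), as they did at first, and the bystanders haven't moved. I'm handing the job in.

```bash
python3 -c "
from bench import arm
arm.finish_job()"
```

```text
the job is handed in; nothing more can be done
```

The **right tin** is the one that rattles. I handed the job in with it held level and still over the middle of the large mat.

- **Finding it:** I lifted each tin and rocked it 32° both ways, reading the moment on the gripper each time it was level again. The left tin did not change (0.006 and 0.007 N·m) and the middle one changed only within noise (−0.003 and 0.009). The right one swung from +0.058 to −0.067, close to the 0.05 N·m each way a loose part should give.
- **Silent tins:** Each was lowered until it touched the board at its own spot, then released. The final side picture shows both upright in place, and the bystanders where they were. I judged that by eye and did not measure it.
- **Last checks:** At about 40 s the tool was at (688.0, 71.2, 116.0) mm against a mat centre of (688.0, 71.2). That puts the tin's centre about 105 mm above the bench. The joints were still, and the gripper still carried the tin's weight (5.2 N).
- **Disagreements:** The gripper read 65.7 mm on the 68 mm tins. The two cameras put the middle tin about 2 mm apart. Neither affected the result. No check failed.

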